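Proof-pull the bird box hanging eye to the gauge's mark

TASK

The bird box's hanging eye needs its proof pull, but the loose front panel stands in the path of the pull gauge's handle. Lean the panel on its bottom edge, tilted back against the side of the yellow tub, and leave it resting there by itself; then pull the gauge's handle straight out against its spring until the one broad dark mark on the rod has just come fully out of the barrel's mouth, never going more than about a centimetre past it. Keep hold of the handle: the program finishes with the gripper holding the rod steady at the mark, and the other things on the bench stay where they are.

Things in the scene. Friction and masses are not known exactly. Their poses are not given: they have to be found in the camera images.
- birdbox: part-built wooden bird box lying on its back on a rubber mat, weighed down by a brick; immovable. Origin on the bench below the screw eye; +y runs from the eye to the box (back board y 22 to 342 mm, x +-80, 24 high; walls y 72 to 292, 164 high; mat y 20 to 370, x +-110, 4 thick). The gauge lies on its -y side
- gauge: tubular pull gauge lying low over the bench, linked to the screw eye in the back board's end. Origin at the eye's centre, 16 mm above the bench; x runs along the barrel from the eye to the handle, the way to pull; z up. Brass barrel, 29 mm diameter (31 at the mouth collar), x = 30 to 190 mm. It swings on the eye about the vertical, +-0.3 rad, with little friction
- pull_rod (a joint): how far the 10 mm steel rod is pulled out, in m: 0 at rest, 0.085 at the stop. The inner spring pulls back 1.4 N at 0 plus 140 N/m: 9.8 N at the mark. The mark, the only broad dark band (4 mm) round the rod, is inside the barrel at rest and just fully out at 0.060; the other lines are hair-thin, 10 mm apart
- handle (a point): centre of the black handle at the end of the rod, on the gauge's axis 16 mm above the bench: a spool lying along the rod, its waist 18 mm in diameter and 30 mm long, centred here, between a 26 mm flange (6 long) on the barrel side and a 28 mm end knob (12 long). At rest it is 273 mm from the eye, 83 mm from the barrel's mouth. Its x axis is the way to pull
- mouth (a point): centre of the barrel's mouth, on the gauge's axis, 190 mm from the eye
- panel: loose wooden front panel of the box, upright across the path beyond the handle: 160 mm wide (x), 15 thick (y +-7.5), 220 tall (z), 0.3 to 0.45 kg, with a 45 mm round hole centred 155 mm up. Origin at the centre of the board's bottom edge. A 25 x 25 mm batten runs along the bottom of its +y face, towards the gauge; the plain -y face is towards the tub
- panel_top (a point): centre of the panel's top edge, 220 mm above its origin; axes as the panel's
- tub: yellow storage tub, hinged snap lid shut, full and too heavy to move. Origin at the centre of its underside; lid 310 mm long (x) and 200 wide (y), so its sides are at y = +-100, its top edge 130 mm above the bench; the walls below stand 7 mm further in. Its +y long side faces the panel
- jar: empty glass jar, bystander: 80 mm in diameter, 115 mm tall, origin at the centre of its underside
- crank_drill: steel hand drill with wooden handle lying on the bench, bystander: 375 mm long, gear wheel 84 mm, up to 72 mm high, chuck towards its +x; origin at the bench below the middle of the tool
- clamp: black plastic bar clamp lying on the bench, bystander: 200 x 130 x 24 mm, bar along its x, jaws towards its +y; origin on the bench below the bar's middle

How it is judged (in metres and radians):
On the way:
1. the panel leans against the tub by itself, on its bottom edge, let go and at rest, the gauge still unpulled (angle between panel's own z axis and vertical between 0.14 and 0.75 rad and height (world z) of panel below 0.03 m and contact force between panel and tub above 0.1 N and contact force between panel and the arm below 0.1 N and contact force between panel and the fingers below 0.1 N and contact force between panel and gauge below 0.1 N and linear speed of panel below 0.02 m/s and value of joint pull_rod below 0.02 m), for 0.2 s.
At the end, for the whole second after the job is handed in: The fingers hold the handle with the rod pulled out 55 to 66 mm (mark at 60 mm), steady within 10 mm/s; the panel rests at 8 to 43 degrees from upright on its bottom edge against the tub, touched by neither the robot nor the gauge (value of joint pull_rod between 0.055 and 0.066 m and velocity of joint pull_rod between -0.01 and 0.01 m/s and contact force between gauge and the fingers above 4 N and angle between panel's own z axis and vertical between 0.14 and 0.75 rad and height (world z) of panel below 0.03 m and contact force between panel and tub above 0.1 N and contact force between panel and the arm below 0.1 N and contact force between panel and the fingers below 0.1 N and contact force between panel and gauge below 0.1 N and linear speed of panel below 0.02 m/s); the arm keeps its last pose, push and grip.
It fails at once if the rod is pulled more than 15 mm past its mark (value of joint pull_rod above 0.075 m).
It fails at once if the panel is knocked over (angle between panel's own z axis and vertical above 1.2 rad).
It fails at once if the jar is shifted by more than 30 mm or tipped (distance of jar from where it was at the start of the episode above 0.03 m or angle between jar's own z axis and vertical above 0.3 rad).
It fails at once if the hand drill or the clamp is shifted by more than 30 mm (distance of any of crank_drill, clamp from where it was at the start of the episode above 0.03 m).
It also fails if it takes over 58 s, if anything falls off the work surface, if the arm or the gripper's body presses on something with over 40 N, if the wrist force passes 120 N, or if a joint passes its speed limit or range.

ROBOT

A 6-joint arm with a two-finger parallel gripper is mounted at the origin on the work surface. World frame = base frame: x ahead of the robot, y to its left, z up, the work surface at z = 0. Lengths are in m, angles in degrees, forces in N, time in s.
With the tool pointing down it reaches from about 0.25 to 0.725 m from the base axis. Payload 9.7 kg.
Tool frame: the origin (TCP) lies at the very end of the fingers, on their centre line; the grasp point (between the pads) lies 19 mm behind it; z points along the fingers, y is the line along which they close (so a half turn about z gives the same grasp; the last joint's range is limited). The gripper opens to 85 mm and grips with 20 to 120 N. Pads are 22 mm wide; open, the fingers measure 114 mm over their backs; the gripper's body (76 mm by 85 mm) begins 54 mm behind the grasp point. The pads swing forward as they close: fully open they stand 13 mm farther back than shut.
Start: joints at [-74.542, 4.979, 10.078, 95.1, 0, 90], TCP at [0.147, -0.53, 0.231] pointing down, gripper open.
Joint ranges: [-179.16, 179.16], [-48.56, 103.87], [-65.8, 70.77], [-126.05, 130.52], [-82.76, 87.17], [-180, 180]. Speed limits (degrees/s): [127.2, 127.2, 147.25, 180, 180, 180].

INTERFACE

Orientations are given as [roll, pitch, yaw] about the fixed x, y, z axes, in that order (R = Rz(yaw) Ry(pitch) Rx(roll)).
In Python, from workcell import bot gives the robot as it stands.
- The arm moves only by the tool step_arm, never from a script. Its argument "targets" is a list of rows, each a list of 3 entries, a list of its own where there are three numbers: the opening, from 0 (shut) to 1 (fully open), then the shift along the world's x, y, z in mm, then the turn, a rotation vector about the world's x, y, z in rad. In form: [[grip, [tx, ty, tz], [wx, wy, wz]], ...]. A call has 1 to 8 rows; each row is the pose to reach, as a shift and turn from the pose commanded when the call began; what a row does not reach only later rows make up. A row lasts 1/10 s, in which the tool goes at most 50 mm and 8.59 degrees, less where a joint would pass 70% of its speed; a pose out of reach is approached as far as the arm can. A call with a gripper value outside its range is refused whole. The fingers move at their own pace and stop on an object; "force" is the grip in N (left out, the last holds). Time passes only in rows, so rows that repeat a pose let the fingers close. It gives the time, the measured TCP pose, the force, the opening and the grip force at its end, in the units of the state.
- bot.get_obs(): the state, without advancing time (a new reading comes with each control period).
- bot.camera(name): name is "scene" or "side" or "wrist"; returns (picture, depth): 420x560x3 uint8, red, green, blue; 420x560 float32, m along the optical axis (not along the pixel's ray), 0 where there is no reading.
- bot.camera_params(name): a dict with "K" (3x3 intrinsics, pixels), "R" (3x3) and "t" (3): a world point X has camera coordinates R X + t. Camera axes: x right, y down, z forward; pixel columns grow to the right and rows downward; lengths in m; the calibration is good to about 2 mm. A picture is of the moment at which its call begins: read the wrist's pose just before it. camera_params takes no time and is no camera call; for the wrist camera it gives the pose at the moment of the call.
- bot.job_done(): hands the job in; it is judged then, once.
The state is a dict: "time": time; "q": joint angles; "qd": joint speeds; "joint_efforts": joint torques, N m; "ee_pos": TCP position; "tcp_rot": TCP orientation; "wrist_force": force on the tool from outside, world axes, zero at the start; "torque": the same for the moment, N m; "opening": finger opening in m; "grasp_force": force on a finger pad.
Only numpy, scipy, OpenCV 4.12 (cv2) and the standard library are available. Lean on these libraries where they do the work, as an engineer would, in place of code of your own. Each camera call takes 0.05 s, during which the arm holds its last target. There are 200 camera calls.

## Working session

There is one attempt and no reset: what is moved stays moved. The work goes in short steps, Python scripts to look and compute and a tool call to move; the robot and the scene stay as the last step left them, time stands still between calls to the robot, and variables do not carry over. Pictures are saved under pics/ and viewed, at most 10 in all, crops included, and the job is handed in when it is done.

Besides the shell and the picture viewer there is one more tool, called after "Call:" by a JSON object that holds its "fn" and its "kwargs". step_arm: Moves the arm, as the interface text tells. Its arguments: {"type":"object","properties":{"targets":{"type":"array","items":{"type":"array"}},"force":{"type":"number"}},"required":["targets"]}

```bash
mkdir -p pics; python3 - <<'E'
from workcell import bot
import cv2,numpy as np
o=bot.get_obs();print(o)
ims=[]
for n in("scene","side"):
    p,d=bot.camera(n);np.savez(f"{n}.npz",p=p,d=d,**bot.camera_params(n));cv2.imwrite(f"pics/{n}0.png",p[:,:,::-1]);print(n,bot.camera_params(n))
E
```

```text
{'time': 0.0, 'q': array([-7.45437986e+01,  5.00994029e+00,  1.00340205e+01,  9.51001110e+01,
        2.37899468e-04,  9.00004977e+01]), 'qd': array([ 0.04817714, -0.05992264,  0.07613069,  0.09537538, -0.03872036,
       -0.00496831]), 'joint_efforts': array([-1.10144963e-03, -5.20388889e+01,  4.64801931e+01,  1.62198994e-02,
        1.86946863e-05,  5.85488436e-06]), 'ee_pos': array([ 0.14651373, -0.52987961,  0.23059032]), 'tcp_rot': array([-1.79923969e+02, -2.37238800e-04,  1.54557033e+01]), 'wrist_force': array([-0.37057694,  0.48453719, -0.36300552]), 'torque': array([ 0.00199665,  0.00565112, -0.02105765]), 'grasp_force': 0.0, 'opening': 0.08527636109320867}
scene {'K': array([[529.47833211,   0.        , 287.29167314],
       [  0.        , 529.47833211, 210.52415082],
       [  0.        ,   0.        ,   1.        ]]), 'R': array([[-0.57845294,  0.81570763, -0.0036418 ],
       [ 0.52336644,  0.36770952, -0.76868542],
       [-0.62568344, -0.44655434, -0.63961665]]), 't': array([ 0.37756396, -0.16145482,  1.93492899])}
side {'K': array([[418.32634735,   0.        , 286.89160758],
       [  0.        , 418.32634735, 211.36692267],
       [  0.        ,   0.        ,   1.        ]]), 'R': array([[-0.9642126 , -0.26475657, -0.01407163],
       [-0.13460528,  0.53456143, -0.83434136],
       [ 0.22841951, -0.80258834, -0.5510685 ]]), 't': array([0.53678618, 0.21474908, 0.91699987])}
```

View pics/scene0.png

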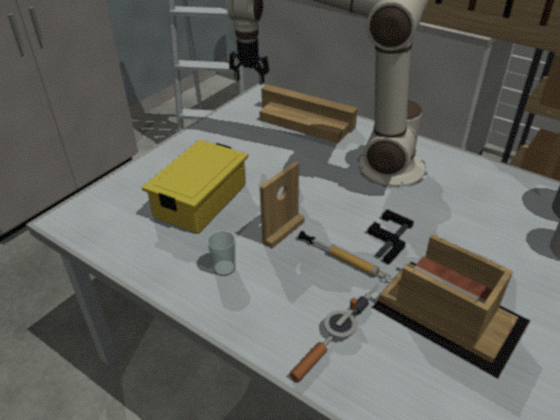

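View pics/side0.png

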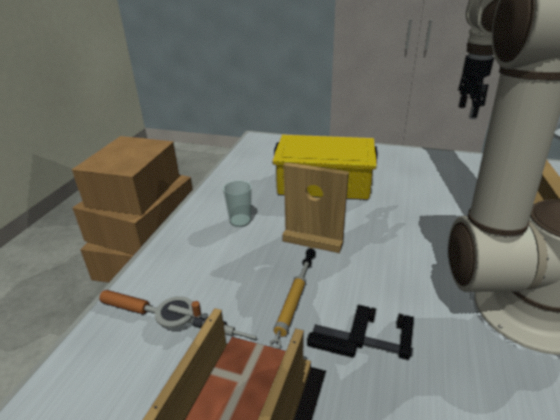

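The scene view shows the tub near (200,180), the panel at (281,205), the handle at (307,238), the jar at (222,253) and the clamp at (392,235). In the side view the panel is at (315,205), the handle at (310,256) and the barrel runs from (302,282) to (283,330). Next I'll turn these into world points.

```bash
cat > h.py <<'E'
import numpy as np,cv2
def load(n):
    z=np.load(n+".npz");return z['p'],z['d'],z['K'],z['R'],z['t']
def cloud(d,K,R,t):
    v,u=np.indices(d.shape);c=np.stack([(u-K[0,2])/K[0,0]*d,(v-K[1,2])/K[1,1]*d,d],-1)
    return (c-t)@R
def ray(u,v,K,R,t,z):
    dr=R.T@np.array([(u-K[0,2])/K[0,0],(v-K[1,2])/K[1,1],1]);o=-R.T@t
    return o+dr*(z-o[2])/dr[2]
E
python3 - <<'E'
from h import *
np.set_printoptions(precision=4,suppress=True)
for n in("scene","side"):
    p,d,K,R,t=load(n);X=cloud(d,K,R,t);hsv=cv2.cvtColor(p,cv2.COLOR_RGB2HSV)
    ok=d>0
    Y=cv2.inRange(hsv,(24,150,60),(34,255,255))>0
    top=Y&ok&(abs(X[...,2]-.13)<.012)
    r=cv2.minAreaRect((X[top][:,:2]*1000).astype(np.float32));print(n,"tub top",top.sum(),r,np.median(X[top][:,2]),cv2.boxPoints(r).tolist())
    reg=np.zeros(d.shape,bool)
    if n=="scene": reg[160:248,255:305]=1
    else: reg[160:252,278:352]=1
    S=hsv[...,1]
    m=reg&ok&(X[...,2]>.05)&(X[...,2]<.235)&~Y&(S>60)
    P=X[m]
    # plane vertical fit: 2D line
    q=P[:,:2];
    for _ in range(6):
        vx,vy,x0,y0=cv2.fitLine(q.astype(np.float32),cv2.DIST_HUBER,0,1e-4,1e-4).ravel()
        e=abs((P[:,0]-x0)*-vy+(P[:,1]-y0)*vx);q=P[e<.006][:,:2]
    s=(q-[x0,y0])@[vx,vy]
    print("panel pts",len(P),len(q),"dir",vx,vy,"pt",x0,y0,"ends",np.array([x0,y0])+np.percentile(s,1)*np.array([vx,vy]),np.array([x0,y0])+np.percentile(s,99)*np.array([vx,vy]),"zmax",np.percentile(P[:,2],99))
    b=reg&ok&(X[...,2]>.003)&(X[...,2]<.03)&(S>60)&~Y
    r=cv2.minAreaRect((X[b][:,:2]*1000).astype(np.float32));print("batten",b.sum(),r,cv2.boxPoints(r).tolist())
    # brass barrel
    reg=np.zeros(d.shape,bool)
    if n=="scene": reg[235:290,300:400]=1
    else: reg[240:345,270:325]=1
    h=reg&ok&(X[...,2]>.006)&(X[...,2]<.04)
    br=h&(S>110); bl=h&(hsv[...,2]<45)
    for nm,mm in(("brass",br),("black",bl)):
        k,l,st,ce=cv2.connectedComponentsWithStats(mm.astype(np.uint8))
        for i in np.argsort(-st[1:,4])[:2]+1:
            Q=X[l==i];a=cv2.fitLine(Q[:,:2].astype(np.float32),cv2.DIST_HUBER,0,1e-4,1e-4).ravel();s=(Q[:,:2]-a[2:])@a[:2]
            print(nm,st[i],ce[i],"dir",a[:2],"ends",a[2:]+s.min()*a[:2],a[2:]+s.max()*a[:2],"zmax",Q[:,2].max(),"ray",ray(*ce[i],K,R,t,.02))
    # jar-ish, clamp
E
```

```text
scene tub top 3555 ((549.7451171875, -426.520263671875), (315.72186279296875, 201.34835815429688), 7.703033447265625) 0.13140441793824337 [[379.814453125, -347.9140319824219], [406.802978515625, -547.4454345703125], [719.67578125, -505.1264953613281], [692.687255859375, -305.5950927734375]]
panel pts 1753 1581 dir 0.9968927 -0.07877146 pt 0.5245424 -0.116338946 ends [ 0.4431 -0.1099] [ 0.5983 -0.1222] zmax 0.22238798650272
batten 509 ((380.5244140625, -160.9136199951172), (461.4579772949219, 125.56068420410156), 23.50931739807129) [[143.90406799316406, -195.3817138671875], [193.99000549316406, -310.520263671875], [617.144775390625, -126.44552612304688], [567.058837890625, -11.306976318359375]]
brass [331 247  42  26 365] [351.2986 259.2658] dir [0.0491 0.9988] ends [0.518  0.0657] [0.5246 0.1997] zmax 0.03607444230284799 ray [0.5163 0.1316 0.02  ]
brass [390 282  10   8  27] [395.1111 286.2963] dir [ 0.9817 -0.1906] ends [0.524  0.2875] [0.5546 0.2816] zmax 0.02895775118121536 ray [0.538 0.283 0.02 ]
black [374 235  26  29 316] [390.7816 246.1772] dir [0.9218 0.3878] ends [0.3393 0.1
[... 893 characters left out ...]
267883300781], [631.440185546875, -25.543701171875]]
brass [278 279  27  46 522] [291.3966 301.3985] dir [0.0222 0.9998] ends [0.5074 0.0615] [0.5104 0.1969] zmax 0.03386573144427403 ray [0.5109 0.1284 0.02  ]
brass [287 240  38   8 180] [310.7222 242.4167] dir [ 0.9984 -0.0565] ends [ 0.4803 -0.0907] [ 0.5837 -0.0965] zmax 0.026724941215774272 ray [ 0.516  -0.0885  0.02  ]
black [308 331  17  14 209] [316.2871 338.244 ] dir [0.6756 0.7373] ends [0.4202 0.1964] [0.4492 0.228 ] zmax 0.026503612426925744 ray [0.4371 0.2131 0.02  ]
black [304 249  11  18  94] [309.4255 255.9255] dir [ 0.0205 -0.9998] ends [ 0.5049 -0.0066] [ 0.5058 -0.0504] zmax 0.03069679192118507 ray [ 0.5071 -0.0338  0.02  ]
```

```bash
python3 - <<'E'
import cv2
a=cv2.imread("pics/scene0.png")[150:300,130:430];b=cv2.imread("pics/side0.png")[150:350,200:420]
a=cv2.resize(a,(780,390),interpolation=2);cv2.imwrite("pics/c1.png",a)
E
```

```text
(no output)
```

View pics/c1.png

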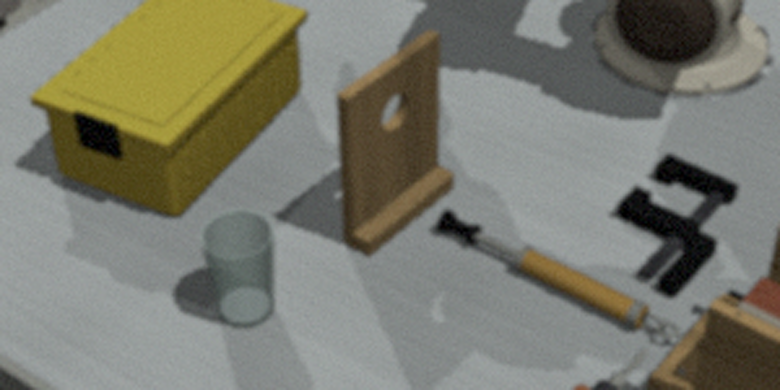

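The crop confirms the layout: the panel's batten side faces the gauge, the jar is clear to the panel's left, and the clamp lies to the right of the gauge. Both views give these world positions:
- **Panel:** centre about (0.518, -0.124), yaw -4.3°.
- **Tub:** front edge at y≈-0.329 for x=0.518, yaw +7.7°.
- **Handle:** about (0.511, -0.027).

I'll grip the panel by its top edge.

Call:
{"fn": "step_arm", "kwargs": {"targets": [[1,[0,0,40],[0,0,0]],[1,[20,20,75],[0,0,-0.05]],[1,[50,50,80],[0,0,-0.1]],[1,[82,88,80],[0,0,-0.15]],[1,[114,124,80],[0,0,-0.2]],[1,[146,160,80],[0,0,-0.25]],[1,[178,196,80],[0,0,-0.3]],[1,[210,232,80],[0,0,-0.345]]]}}

```text
time: 0.9
ee_pos: [0.3574, -0.2964, 0.3111]
tcp_rot: [-180.0, 0.0, -4.4]
wrist_force: [0.2, 0.4, -0.1]
opening: 0.0853
grasp_force: 0.0
```

Call:
{"fn": "step_arm", "kwargs": {"targets": [[1,[32,35,0],[0,0,0]],[1,[64,70,0],[0,0,0]],[1,[96,105,0],[0,0,0]],[1,[128,140,0],[0,0,0]],[1,[161,174,0],[0,0,0]],[1,[161,174,0],[0,0,0]],[1,[161,174,0],[0,0,0]]]}}

```text
time: 1.6
ee_pos: [0.5179, -0.1233, 0.3105]
tcp_rot: [-180.0, 0.1, -4.2]
wrist_force: [0.3, -0.7, 0.6]
opening: 0.085
grasp_force: 0.0
```

```bash
python3 - <<'E'
from workcell import bot
import cv2
o=bot.get_obs();print(o['time'],o['ee_pos'],o['tcp_rot'],o['q'])
p,d=bot.camera("wrist");cv2.imwrite("pics/w1.png",p[:,:,::-1])
E
```

```text
1.6 [ 0.51791161 -0.12329647  0.31047215] [-1.79996627e+02  9.74349928e-02 -4.17608155e+00] [-1.33842775e+01  5.29328312e+00  1.94006067e+01  1.04204043e+02
 -1.22617806e-02  1.70791817e+02]
```

View pics/w1.png

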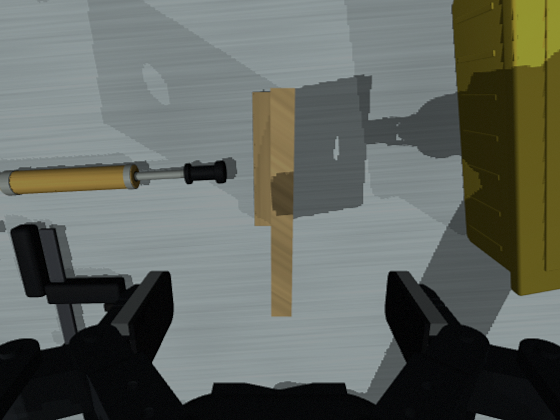

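The wrist view shows the panel's top edge from (283,88) to (282,316), the batten to its left, the handle at (207,172) and the mouth at (135,177). I'll measure these precisely.

```bash
python3 - <<'E'
from workcell import bot
from h import *
np.set_printoptions(precision=4,suppress=True)
P=bot.camera_params("wrist");p,d=bot.camera("wrist");K,R,t=P['K'],P['R'],P['t'];np.savez("w1.npz",p=p,d=d,**P)
X=cloud(d,K,R,t);z=X[...,2]
reg=np.zeros(d.shape,bool);reg[60:330,240:310]=1
m=reg&(abs(z-.22)<.008)
r=cv2.minAreaRect((X[m][:,:2]*1000).astype(np.float32));print("top",m.sum(),r,np.median(z[m]))
m=reg&(abs(z-.025)<.005)
r=cv2.minAreaRect((X[m][:,:2]*1000).astype(np.float32));print("batten",m.sum(),r)
g=p.max(-1)
reg=np.zeros(d.shape,bool);reg[150:195,178:230]=1
m=reg&(z>.012)&(z<.04)
print("handle",m.sum(),X[m].min(0),X[m].max(0),X[m].mean(0))
for y in np.arange(-.06,.0,.004):
    k=m&(abs(X[...,1]-y)<.002)
    if k.sum()>3: print(y,k.sum(),X[k][:,0].min(),X[k][:,0].max(),X[k][:,2].max())
reg[:]=0;reg[155:205,0:178]=1
m=reg&(z>.012)&(z<.04)
for y in np.arange(0,.14,.01):
    k=m&(abs(X[...,1]-y)<.003)
    if k.sum()>3: print(round(y,3),k.sum(),X[k][:,0].min(),X[k][:,0].max(),X[k][:,2].max())
hsv=cv2.cvtColor(p,cv2.COLOR_RGB2HSV)
m=(hsv[...,1]>120)&(abs(z-.13)<.01)&(hsv[...,0]>22);m[:, :440]=0
u=X[m];e=[]
for a in np.arange(.4,.7,.02):
    k=u[abs(u[:,0]-a)<.01]
    if len(k)>10:e.append((a,k[:,1].max()))
print(np.array(e),np.polyfit(*np.array(e).T,1) if len(e)>2 else 0)
E
```

```text
top 5104 ((518.2184448242188, -124.12266540527344), (15.03386116027832, 159.510009765625), 85.59891510009766) 0.21861105533050024
batten 2189 ((520.7066040039062, -101.16968536376953), (19.418546676635742, 158.9876251220703), 85.59013366699219)
handle 772 [ 0.4986 -0.056   0.012 ] [0.5248 0.     0.0297] [ 0.5129 -0.0318  0.0227]
-0.055999999999999994 66 0.4987207182185181 0.5240724361027733 0.028723669089163375
-0.05199999999999999 83 0.4986259553422055 0.5248472347936324 0.02942135514458031
-0.04799999999999999 75 0.49865981135119936 0.5247893007375988 0.029582858404025112
-0.043999999999999984 44 0.4988162156331208 0.5242247896908007 0.029724235380896264
-0.03999999999999998 47 0.5026783033073455 0.5199593959951642 0.025414345379931612
-0.035999999999999976 48 0.502688800476149 0.5203272120149712 0.024554981414477463
-0.03199999999999997 49 0.503246184285067 0.5202916911358599 0.025025374955544383
-0.02799999999999997 48 0.5037526468056706 0.5205723077041966 0.02473228815191532
-0.023999999999999966 51 0.5041692478674858 0.520534779315558 0.024845555122384805
-0.019999999999999962 
[... 975 characters left out ...]
6890249706
0.09 120 0.5004826743040038 0.5282664532296382 0.029666933139571302
0.1 119 0.5012248245323896 0.5287246001459718 0.031002457544686314
0.11 114 0.5021023963408195 0.5287729127955192 0.03070386106151215
0.12 119 0.5010256420739455 0.5289357958385822 0.030518863627982836
0.13 116 0.5022773020724101 0.5292477621822593 0.03055783075056404
0.14 125 0.5010937976840607 0.5295285037237064 0.030661640742748405
[[ 0.4    -0.3493]
 [ 0.42   -0.3462]
 [ 0.44   -0.3438]
 [ 0.46   -0.3413]
 [ 0.48   -0.3387]
 [ 0.5    -0.3356]
 [ 0.52   -0.3331]
 [ 0.54   -0.3302]
 [ 0.56   -0.3273]
 [ 0.58   -0.325 ]
 [ 0.6    -0.322 ]
 [ 0.62   -0.319 ]
 [ 0.64   -0.3165]
 [ 0.66   -0.316 ]] [ 0.1334 -0.4024]
```

Call:
{"fn": "step_arm", "kwargs": {"targets": [[1,[0,-1,-40],[0,0,0]],[1,[0,-1,-80],[0,0,0]],[1,[0,-1,-110],[0,0,0]],[1,[0,-1,-125],[0,0,0]],[1,[0,-1,-125],[0,0,0]],[0,[0,-1,-125],[0,0,0]],[0,[0,-1,-125],[0,0,0]],[0,[0,-1,-125],[0,0,0]]], "force": 50}}

```text
time: 2.5
ee_pos: [0.518, -0.1255, 0.1877]
tcp_rot: [180.0, -0.1, -4.3]
wrist_force: [0.4, -0.4, 0.2]
opening: 0.0441
grasp_force: 0.0
```

```bash
python3 - <<'E'
from h import *
from scipy.spatial.transform import Rotation as Ro
p,d,K,R,t=load("scene")
print("jar base",ray(224,264,K,R,t,0),"rim",ray(222,241,K,R,t,.115))
p,d,K,R,t=load("side");print("jar side rim",ray(238,188,K,R,t,.115),ray(239,220,K,R,t,0))
for psi in(12.0,):
  for th in(0,8.5,17,20):
    a=np.radians(7.65);ex=np.array([np.cos(a),np.sin(a),0])
    print(th,(Ro.from_rotvec(ex*np.radians(th))*Ro.from_euler('z',psi,degrees=True)).as_rotvec(), (ex*np.radians(th)))
E
```

```text
jar base [ 0.73017341 -0.17299059  0.        ] rim [ 0.7465726  -0.15410424  0.115     ]
jar side rim [ 0.73712474 -0.15654733  0.115     ] [ 0.74739888 -0.166383    0.        ]
0 [0.         0.         0.20943951] [0. 0. 0.]
8.5 [0.14856246 0.00427947 0.20905468] [0.14703261 0.01974895 0.        ]
17 [0.29712251 0.00855888 0.20789852] [0.29406521 0.0394979  0.        ]
20 [0.34955444 0.01006923 0.20730545] [0.34595908 0.04646811 0.        ]
```

Call:
{"fn": "step_arm", "kwargs": {"targets": [[0,[0,0,0],[0,0,0]],[0,[0,0,0],[0,0,0]],[0,[0,0,0],[0,0,0]],[0,[0,0,0],[0,0,0]],[0,[0,0,0],[0,0,0]],[0,[0,0,0],[0,0,0]]]}}

```text
time: 3.1
ee_pos: [0.518, -0.1251, 0.1869]
tcp_rot: [180.0, -0.1, -4.3]
wrist_force: [1.0, 0.1, 5.7]
opening: 0.0144
grasp_force: 49.7
```

Call:
{"fn": "step_arm", "kwargs": {"targets": [[0,[0,0,6],[0,0,0]],[0,[0,0,12],[0,0,0]],[0,[1,-20,15],[0,0,0.03]],[0,[2,-55,15],[0,0,0.07]],[0,[3,-90,15],[0,0,0.12]],[0,[4,-125,15],[0,0,0.17]],[0,[5,-150,15],[0,0,0.209]],[0,[5,-153,15],[0,0,0.209]]]}}

```text
time: 3.9
ee_pos: [0.5221, -0.2806, 0.2004]
tcp_rot: [-180.0, 0.1, 7.6]
wrist_force: [0.3, 1.4, -3.5]
opening: 0.0142
grasp_force: 49.6
```

Call:
{"fn": "step_arm", "kwargs": {"targets": [[0,[1,-9,0],[0.05,0.007,0]],[0,[2,-18,-1],[0.1,0.013,0]],[0,[4,-27,-2],[0.15,0.02,0]],[0,[5,-37,-4],[0.2,0.027,0]],[0,[6,-46,-6],[0.25,0.033,0]],[0,[7,-54,-8],[0.294,0.0395,0]],[0,[7,-54,-10],[0.294,0.0395,0]],[0,[7,-54,-12],[0.294,0.0395,0]]]}}

```text
time: 4.7
ee_pos: [0.5297, -0.3319, 0.1886]
tcp_rot: [-163.0, 0.1, 7.6]
wrist_force: [-0.4, -0.1, -3.6]
opening: 0.0143
grasp_force: 49.7
```

```bash
python3 - <<'E'
from workcell import bot
import cv2
o=bot.get_obs();print(o['time'],o['ee_pos'],o['tcp_rot'],o['wrist_force'],o['opening'])
p,d=bot.camera("side");cv2.imwrite("pics/s2.png",cv2.resize(p[100:300,200:420,::-1],(660,600),interpolation=2))
E
```

```text
4.7 [ 0.5297063  -0.3318893   0.18859457] [-1.63015485e+02  5.74876871e-02  7.64181870e+00] [-0.43206952 -0.13955257 -3.57295345] 0.014267215034064524
```

View pics/s2.png

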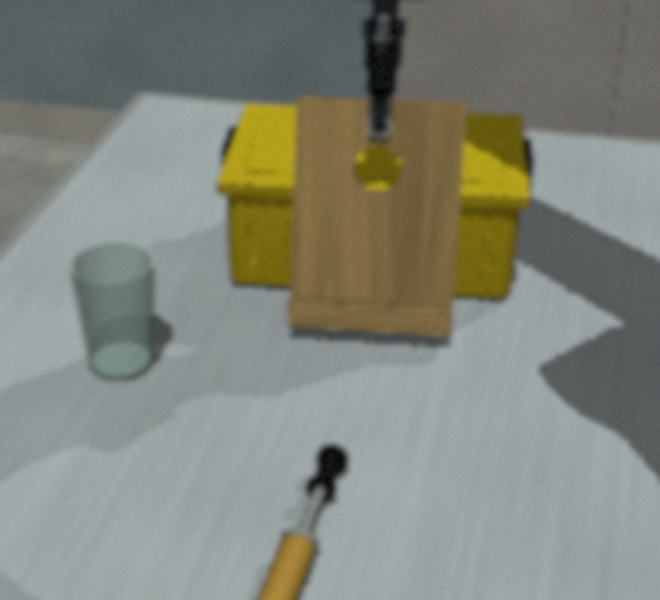

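The panel is held tilted 17° in front of the tub, parallel to its edge, and just above the bench. I'll lower it until it touches.

Call:
{"fn": "step_arm", "kwargs": {"targets": [[0,[0,0,-3],[0,0,0]],[0,[0,0,-5],[0,0,0]],[0,[0,0,-6],[0,0,0]],[0,[0,0,-7],[0,0,0]],[0,[0,0,-7],[0,0,0]]]}}

```text
time: 5.25
ee_pos: [0.5296, -0.332, 0.1823]
tcp_rot: [-163.0, -0.0, 7.7]
wrist_force: [0.7, -0.5, -2.6]
opening: 0.0144
grasp_force: 49.7
```

Call:
{"fn": "step_arm", "kwargs": {"targets": [[0,[0,0,-1],[0,0,0]],[0,[0,0,-2],[0,0,0]],[0,[0,0,-2],[0,0,0]]]}}

```text
time: 5.55
ee_pos: [0.5296, -0.3322, 0.1809]
tcp_rot: [-163.0, -0.0, 7.7]
wrist_force: [-1.3, -1.0, 1.8]
opening: 0.0143
grasp_force: 50.4
```

Call:
{"fn": "step_arm", "kwargs": {"targets": [[1,[0,0,0],[0,0,0]],[1,[0,0,0],[0,0,0]],[1,[0,0,0],[0,0,0]],[1,[0,0,0],[0,0,0]],[1,[0,0,0],[0,0,0]],[1,[0,0,0],[0,0,0]]]}}

```text
time: 6.15
ee_pos: [0.5296, -0.3321, 0.1803]
tcp_rot: [-163.0, -0.0, 7.7]
wrist_force: [0.3, 0.3, 0.2]
opening: 0.0854
grasp_force: 0.0
```

Call:
{"fn": "step_arm", "kwargs": {"targets": [[1,[1,-6,19],[0,0,0]],[1,[2,-12,38],[0,0,0]],[1,[3,-18,58],[0,0,0]],[1,[4,-24,78],[0,0,0]],[1,[5,-29,100],[0,0,0]],[1,[5,-29,130],[0,0,0]],[1,[5,-29,130],[0,0,0]]]}}

```text
time: 6.85
ee_pos: [0.5351, -0.3616, 0.3144]
tcp_rot: [-163.3, -0.3, 7.7]
wrist_force: [-0.1, 0.7, 0.9]
opening: 0.0855
grasp_force: 0.0
```

```bash
python3 - <<'E'
from workcell import bot
from h import *
np.set_printoptions(precision=4,suppress=True)
o=bot.get_obs();print(o['time'],o['ee_pos'],o['tcp_rot'],o['wrist_force'],o['opening'])
P=bot.camera_params("side");p,d=bot.camera("side");cv2.imwrite("pics/s3.png",cv2.resize(p[100:300,200:420,::-1],(660,600),interpolation=2))
X=cloud(d,P['K'],P['R'],P['t']);hsv=cv2.cvtColor(p,cv2.COLOR_RGB2HSV)
m=np.zeros(d.shape,bool);m[125:215,285:365]=1
m&=(hsv[...,0]<22)&(hsv[...,1]>60)&(X[...,2]>.05)&(X[...,2]<.23)
m=cv2.erode(m.astype(np.uint8),np.ones((3,3)))>0
Q=X[m];c=np.median(Q,0)
for _ in range(4):
    u,s,v=np.linalg.svd(Q-Q.mean(0),full_matrices=False);n=v[2];e=abs((Q-Q.mean(0))@n);Q=Q[e<.008]
n=n*np.sign(n[1]);print(len(Q),Q.mean(0),n,"tilt",np.degrees(np.arcsin(n[2])),"zmax",Q[:,2].max(),"yaw",np.degrees(np.arctan2(-n[0],n[1])))
E
```

```text
6.85 [ 0.5351 -0.3616  0.3144] [-163.2978   -0.2941    7.6531] [-0.1199  0.6713  0.8868] 0.08547138507677127
2524 [ 0.5258 -0.3187  0.1298] [-0.1261  0.9268  0.3537] tilt 20.713500786741676 zmax 0.2095529853311069 yaw 7.747273640211965
```

View pics/s3.png

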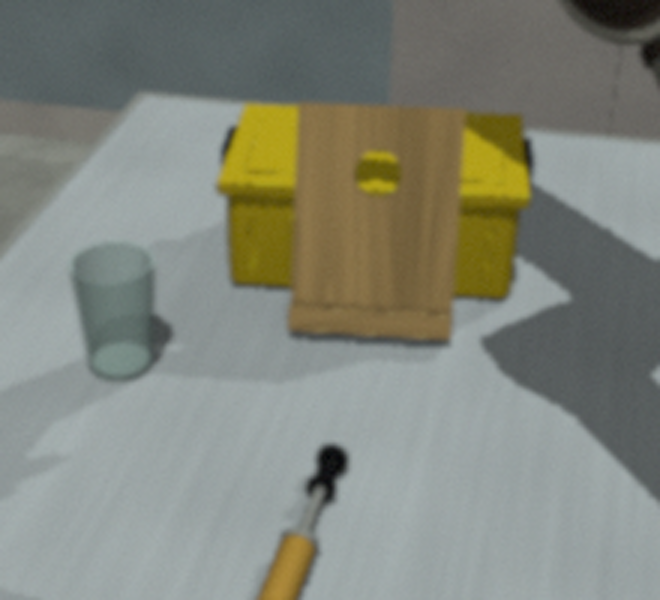

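The panel leans on its own at 20.7°, parallel to the tub. Now for the handle.

Call:
{"fn": "step_arm", "kwargs": {"targets": [[1,[-1,30,5],[-0.1,-0.0132,0]],[1,[-3,65,5],[-0.2,-0.0264,0]],[1,[-6,100,5],[-0.288,-0.0385,0]],[1,[-8,140,5],[-0.288,-0.0385,0]],[1,[-8,140,5],[-0.288,-0.0385,0]]]}}

```text
time: 7.4
ee_pos: [0.5245, -0.2158, 0.3147]
tcp_rot: [-179.6, 0.0, 7.9]
wrist_force: [-0.6, 0.1, -0.1]
opening: 0.0853
grasp_force: 0.0
```

Call:
{"fn": "step_arm", "kwargs": {"targets": [[1,[-2,25,0],[0,0,0.14]],[1,[-4,50,0],[0,0,0.28]],[1,[-6,75,0],[0,0,0.42]],[1,[-8,100,0],[0,0,0.56]],[1,[-10,125,0],[0,0,0.7]],[1,[-12,150,0],[0,0,0.84]],[1,[-14,175,0],[0,0,0.98]],[1,[-15,192,0],[0,0,1.12]]]}}

```text
time: 8.2
ee_pos: [0.5109, -0.0278, 0.314]
tcp_rot: [-179.6, 0.0, 72.2]
wrist_force: [-0.7, -0.7, 0.0]
opening: 0.0853
grasp_force: 0.0
```

Call:
{"fn": "step_arm", "kwargs": {"targets": [[1,[0,0,-30],[0,0,0.14]],[1,[0,0,-60],[0,0,0.28]],[1,[0,0,-90],[0,0,0.297]],[1,[0,0,-120],[0,0,0.297]],[1,[0,0,-120],[0,0,0.297]],[1,[0,0,-120],[0,0,0.297]]]}}

```text
time: 8.8
ee_pos: [0.5109, -0.0292, 0.1951]
tcp_rot: [-179.6, 0.0, 88.8]
wrist_force: [-0.2, -0.0, 0.4]
opening: 0.0858
grasp_force: 0.0
```

```bash
python3 - <<'E'
from workcell import bot
from h import *
np.set_printoptions(precision=4,suppress=True)
o=bot.get_obs();print(o['time'],o['ee_pos'],o['tcp_rot'],o['wrist_force'],o['opening'],o['q'])
P=bot.camera_params("wrist");p,d=bot.camera("wrist");cv2.imwrite("pics/w2.png",p[:,:,::-1])
X=cloud(d,P['K'],P['R'],P['t']);z=X[...,2]
m=(z>.012)&(z<.045)&(abs(X[...,0]-.512)<.03)&(X[...,1]>-.1)&(X[...,1]<.12)
for y in np.arange(-.064,.1,.004):
    k=m&(abs(X[...,1]-y)<.002)
    if k.sum()>3: print(round(y,3),k.sum(),X[k][:,0].min(),X[k][:,0].max(),X[k][:,2].max())
E
```

```text
8.8 [ 0.5109 -0.0292  0.1951] [-179.5698    0.0059   88.8395] [-0.1553 -0.0086  0.3942] 0.08581215901030058 [-3.2575 -0.4325  0.4731 91.3352 -0.0216 87.9031]
-0.056 24 0.49806008234255245 0.5217390985172781 0.028297223305032395
-0.052 124 0.4971071422602875 0.5237575900769766 0.030611562020904308
-0.048 132 0.4972688711579119 0.5238750884785209 0.029524082380878138
-0.044 158 0.4971799483760215 0.5228905783576575 0.029309096246421973
-0.04 85 0.5019736221596465 0.519300793655235 0.025439261654228818
-0.036 87 0.5021141434584238 0.5193551017219475 0.024450788654992284
-0.032 86 0.5022146134073082 0.5194035856752525 0.025015764372779692
-0.028 92 0.5023480312348652 0.5194820248486406 0.024863256458838225
-0.024 84 0.5024777531273096 0.5194977457036745 0.025329337549081267
-0.02 91 0.5025636975058251 0.5195664791352292 0.025175207827545704
-0.016 72 0.5026906209067905 0.5195897836710381 0.02471003481922417
-0.012 125 0.49823082899665494 0.5231193572918201 0.028516237713073822
-0.008 144 0.49828913220022203 0.5232825026437165 0.028525420985227243
-0.004 53 0.5064840972805738 0.5153637987
[... 1024 characters left out ...]
781196329715
0.06 187 0.49732904137309986 0.527140197657031 0.03171243170238098
0.064 189 0.49741637837322866 0.5270639326649921 0.031216932136140723
0.068 185 0.4993554557486112 0.5263555391050332 0.030209747755404887
0.072 178 0.4984228320012131 0.5263665235026741 0.030608020709138647
0.076 192 0.49850340439187213 0.5264015162248277 0.030481088060703203
0.08 190 0.4986738687086088 0.5264516891962218 0.030526101008084634
0.084 196 0.4989188661904833 0.5264967221202674 0.030709132209488992
0.088 202 0.4990574173372751 0.5275349618275788 0.030296217114456177
0.092 195 0.4992328859767694 0.5275718715809066 0.03080626335117989
0.096 204 0.49936782266139235 0.5275827221771668 0.03010247803646687
```

View pics/w2.png

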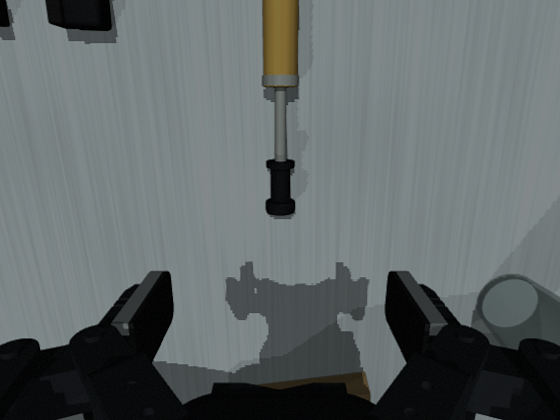

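The handle's waist sits at (280,187) in the picture, centred at (0.511, -0.028), almost under the tool and aligned with it. I'll descend and grip.

Call:
{"fn": "step_arm", "kwargs": {"targets": [[1,[0,1,-45],[0,0,0]],[1,[0,1,-90],[0,0,0]],[1,[0,1,-130],[0,0,0]],[1,[0,1,-160],[0,0,0]],[1,[0,1,-180],[0,0,0]],[1,[0,1,-189],[0,0,0]],[1,[0,1,-189],[0,0,0]]]}}

```text
time: 9.55
ee_pos: [0.5119, -0.0282, 0.0066]
tcp_rot: [-179.6, 0.0, 88.8]
wrist_force: [0.8, -0.4, 0.7]
opening: 0.0857
grasp_force: 0.0
```

Call:
{"fn": "step_arm", "kwargs": {"targets": [[0,[0,0,0],[0,0,0]],[0,[0,0,0],[0,0,0]],[0,[0,0,0],[0,0,0]],[0,[0,0,0],[0,0,0]],[0,[0,0,0],[0,0,0]],[0,[0,0,0],[0,0,0]],[0,[0,0,0],[0,0,0]],[0,[0,0,0],[0,0,0]]], "force": 60}}

```text
time: 10.35
ee_pos: [0.5119, -0.0281, 0.0068]
tcp_rot: [-179.7, 0.0, 88.9]
wrist_force: [0.3, 0.4, 5.5]
opening: 0.0159
grasp_force: 58.6
```

Call:
{"fn": "step_arm", "kwargs": {"targets": [[0,[0,-4,0],[0,0,0]],[0,[0,-8,0],[0,0,0]],[0,[0,-12,0],[0,0,0]],[0,[0,-16,0],[0,0,0]],[0,[0,-20,0],[0,0,0]],[0,[0,-20,0],[0,0,0]],[0,[0,-20,0],[0,0,0]]]}}

```text
time: 11.05
ee_pos: [0.5119, -0.0476, 0.0068]
tcp_rot: [-179.7, -0.1, 88.9]
wrist_force: [-0.8, 3.5, 5.5]
opening: 0.0158
grasp_force: 58.6
```

Call:
{"fn": "step_arm", "kwargs": {"targets": [[0,[0,-4,0],[0,0,0]],[0,[0,-9,0],[0,0,0]],[0,[0,-14,0],[0,0,0]],[0,[-0.5,-19,0],[0,0,0]],[0,[-0.5,-24,0],[0,0,0]],[0,[-1,-30,0],[0,0,0]],[0,[-1,-34,0],[0,0,0]],[0,[-1,-34,0],[0,0,0]]]}}

```text
time: 11.85
ee_pos: [0.5109, -0.0811, 0.0067]
tcp_rot: [-179.7, -0.2, 88.9]
wrist_force: [-0.8, 9.3, 5.3]
opening: 0.0159
grasp_force: 58.6
```

```bash
cat > look.py <<'E'
import sys
from workcell import bot
from h import *
np.set_printoptions(precision=4,suppress=True)
o=bot.get_obs();print(o['time'],o['ee_pos'],o['tcp_rot'],o['wrist_force'],o['opening'],o['grasp_force'])
P=bot.camera_params("wrist");p,d=bot.camera("wrist");cv2.imwrite(sys.argv[1],p[:,:,::-1])
X=cloud(d,P['K'],P['R'],P['t']);np.savez("wl.npz",p=p,d=d,**P)
E
python3 look.py pics/w3.png
```

```text
11.85 [ 0.5109 -0.0811  0.0067] [-179.701    -0.1557   88.8893] [-0.8335  9.2677  5.2736] 0.015877002223129388 58.60132277011871
```

View pics/w3.png

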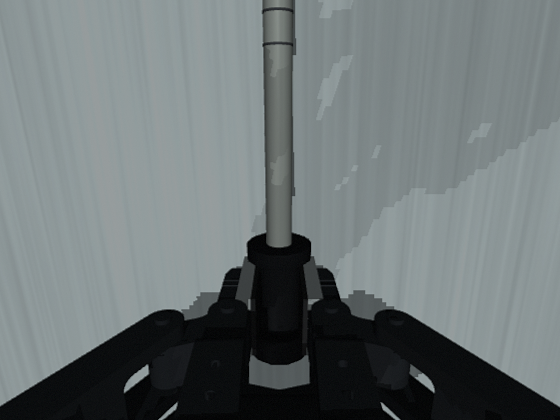

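The wrist view shows the handle well held, with its flange at (280,245) and hair lines at rows 9 and 43. The mouth is out of frame. The rod is out about 53 mm, so I'll go on to about 60.5 and check for the mark with the other cameras.

Call:
{"fn": "step_arm", "kwargs": {"targets": [[0,[0,-2,0],[0,0,0]],[0,[0,-4,0],[0,0,0]],[0,[0,-6,0],[0,0,0]],[0,[0,-7,0],[0,0,0]],[0,[0,-7,0],[0,0,0]],[0,[0,-7,0],[0,0,0]]]}}

```text
time: 12.5
ee_pos: [0.511, -0.0876, 0.0068]
tcp_rot: [-179.7, -0.2, 88.9]
wrist_force: [-0.4, 9.8, 6.3]
opening: 0.0156
grasp_force: 58.6
```

```bash
python3 look.py pics/w4.png; python3 - <<'E'
from workcell import bot
from h import *
np.set_printoptions(precision=4,suppress=True)
z=np.load("wl.npz");K,R,t=z['K'],z['R'],z['t'];g=cv2.cvtColor(z['p'],cv2.COLOR_RGB2GRAY)
col=g[:,272:286].mean(1);print("wrist col",[(r,int(col[r]),round(ray(279,r,K,R,t,.021)[1],4)) for r in range(0,250) if col[r]<110 or (r%60==0)])
out=[]
for n in("scene","side"):
    P=bot.camera_params(n);p,d=bot.camera(n);K,R,t=P['K'],P['R'],P['t']
    f=lambda y,x:(lambda c:(K@(c/c[2]))[:2])(R@np.array([x,y,.021])+t)
    print(n)
    # rod axis profile
    g=cv2.cvtColor(p,cv2.COLOR_RGB2GRAY)
    for y in np.arange(.03,.07,.002):
        u=f(y,.5125+ (y-.05)*.02);print(round(y,3),u.round(1),cv2.getRectSubPix(p,(1,1),tuple(u.astype(float))).ravel(),end=";")
    u=f(.03,.5125).astype(int);c=p[max(u[1]-30,0):u[1]+30,u[0]-40:u[0]+40,::-1];out.append(cv2.resize(c,(400,300),interpolation=2))
cv2.imwrite("pics/m.png",np.hstack(out))
E
```

```text
12.5 [ 0.511  -0.0876  0.0068] [-179.707    -0.1763   88.919 ] [-0.3875  9.7552  6.3139] 0.015578005981529718 58.597041964530945
wrist col [(0, 125, np.float64(0.0159)), (7, 80, np.float64(0.014)), (8, 48, np.float64(0.0137)), (9, 41, np.float64(0.0134)), (10, 105, np.float64(0.0131)), (41, 102, np.float64(0.0042)), (42, 59, np.float64(0.0039)), (43, 43, np.float64(0.0036)), (44, 88, np.float64(0.0033)), (60, 120, np.float64(-0.0015)), (96, 109, np.float64(-0.0127)), (97, 109, np.float64(-0.013)), (98, 109, np.float64(-0.0133)), (99, 109, np.float64(-0.0136)), (100, 109, np.float64(-0.014)), (101, 109, np.float64(-0.0143)), (102, 109, np.float64(-0.0146)), (103, 109, np.float64(-0.0149)), (104, 109, np.float64(-0.0153)), (105, 109, np.float64(-0.0156)), (106, 109, np.float64(-0.0159)), (107, 109, np.float64(-0.0162)), (108, 109, np.float64(-0.0166)), (109, 109, np.float64(-0.0169)), (110, 109, np.float64(-0.0172)), (111, 109, np.float64(-0.0175)), (112, 109, np.float64(-0.0179)), (113, 109, np.float64(-0.0182)), (114, 109, np.float64(-0.0185)), (115, 109, np.float64(-0.0188)), (116, 
[... 4170 characters left out ...]
.5 271.8] [119 123 120];0.032 [301.2 272.4] [119 123 119];0.034 [301.  272.9] [119 124 119];0.036 [300.8 273.5] [121 126 121];0.038 [300.6 274. ] [123 127 123];0.04 [300.4 274.6] [125 129 125];0.042 [300.2 275.1] [128 132 127];0.044 [299.9 275.7] [128 133 126];0.046 [299.7 276.2] [129 134 126];0.048 [299.5 276.8] [131 133 122];0.05 [299.3 277.4] [135 130 111];0.052 [299.1 277.9] [141 127  96];0.054 [298.8 278.5] [149 128  80];0.056 [298.6 279. ] [158 130  65];0.058 [298.4 279.6] [162 131  59];0.06 [298.2 280.2] [166 132  55];0.062 [297.9 280.8] [167 133  55];0.064 [297.7 281.3] [167 133  55];0.066 [297.5 281.9] [166 133  56];0.068 [297.3 282.5] [166 133  55];0.07 [297.  283.1] [167 132  55];
```

View pics/m.png

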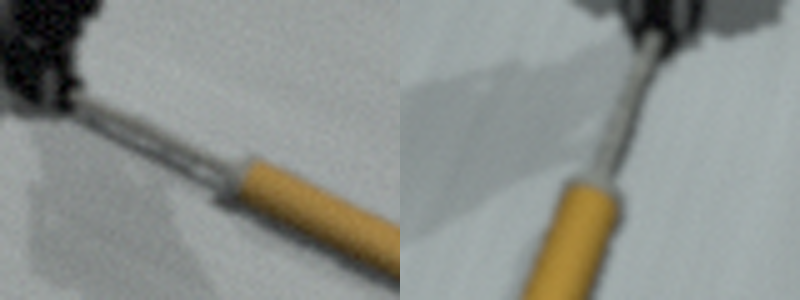

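The rod has moved 59.5 mm without slipping, since the hair lines sit at the same rows relative to the hand. The spring force is 9.8 N, which matches the mark. These cameras show about 1 px per mark width, so the mark itself isn't resolved. I'll pull 1 mm more, then check that the barrel hasn't shifted and that the panel still leans.

Call:
{"fn": "step_arm", "kwargs": {"targets": [[0,[0,-1,0],[0,0,0]],[0,[0,-1,0],[0,0,0]],[0,[0,-1,0],[0,0,0]],[0,[0,-1,0],[0,0,0]],[0,[0,-1,0],[0,0,0]]]}}

```text
time: 13.15
ee_pos: [0.511, -0.0885, 0.0068]
tcp_rot: [-179.7, -0.2, 88.9]
wrist_force: [0.1, 9.6, 6.5]
opening: 0.016
grasp_force: 58.6
```

```bash
python3 - <<'E'
from workcell import bot
from h import *
np.set_printoptions(precision=4,suppress=True)
o=bot.get_obs();print(o['time'],o['ee_pos'],o['wrist_force'],o['grasp_force'])
for n in("scene","side"):
    p0,_,K,R,t=load(n);p=np.mean([bot.camera(n)[0] for _ in range(6)],0).astype(np.float32)
    f=lambda y,x:(lambda c:(K@(c/c[2]))[:2])(R@np.array([x,y,.021])+t)
    ys=np.arange(.03,.075,.001)
    def prof(q):
        A=np.array([cv2.getRectSubPix(q.astype(np.float32),(1,1),tuple(map(float,f(y,.5125+(y-.05)*.02)))).ravel() for y in ys]);return A[:,0]-A[:,2],A.mean(1)
    for q in(p0,p):
        s,b=prof(q);h=(s.min()+s.max())/2;print(n,"mouth edge",ys[np.argmax(s>h)],b[::3].round(0))
X=None
P=bot.camera_params("side");p,d=bot.camera("side");X=cloud(d,P['K'],P['R'],P['t']);hsv=cv2.cvtColor(p,cv2.COLOR_RGB2HSV)
m=np.zeros(d.shape,bool);m[125:215,285:365]=1
m&=(hsv[...,0]<22)&(hsv[...,1]>60)&(X[...,2]>.05)&(X[...,2]<.23)&(X[...,1]<-.2)
Q=X[cv2.erode(m.astype(np.uint8),np.ones((3,3)))>0]
for _ in range(4):
    n=np.linalg.svd(Q-Q.mean(0),full_matrices=False)[2][2];Q=Q[abs((Q-Q.mean(0))@n)<.008]
print("panel",len(Q),np.degrees(np.arcsin(abs(n[2]))))
E
```

```text
13.15 [ 0.511  -0.0885  0.0068] [0.1327 9.6389 6.5204] 58.600687980651855
scene mouth edge 0.061000000000000026 [107. 109. 107. 108. 107. 108. 107. 105. 107. 104. 104. 100.  98.  99.
 100.]
scene mouth edge 0.060000000000000026 [129. 127. 127. 130. 131. 126. 118. 113. 114. 117. 115. 111. 110. 108.
 108.]
side mouth edge 0.05300000000000002 [116. 116. 115. 114. 115. 114. 113. 110. 106. 103. 103. 104. 104. 103.
 104.]
side mouth edge 0.05300000000000002 [118. 117. 120. 122. 124. 129. 128. 123. 118. 117. 118. 118. 118. 119.
 119.]
panel 743 20.964966889999435
```

```bash
python3 -c "
from workcell import bot
print(bot.job_done())"
```

```text
the job is handed in; nothing more can be done
None
```

I handed the job in with the panel leaning by itself against the tub at about 21° and the gripper holding the handle with the rod out about 60.4 mm; that figure comes from hand travel and a spring force near 9.8 N, because the cameras couldn't clearly show the mark.

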